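# Rebuild a cassette in order on its sleeve

### The arm

A 6-joint arm with a two-finger parallel gripper is mounted at the origin on a cart in front of the work surface, level with it; the furniture and walls round the work are solid. World frame = base frame: x ahead of the robot, y to its left, z up, the work surface at z = 0. Lengths are in mm, angles in degrees, forces in N, time in s.
With the tool pointing down it reaches from about 300 to 850 mm from the base axis. Payload 4.2 kg.
Tool frame: the origin (TCP) lies midway between the tips of the shut fingers; the grasp point (between the pads) lies 19 mm behind it; z points along the fingers, y is the line along which they close (so a half turn about z gives the same grasp; the last joint's range is limited). The gripper opens to 91 mm and grips with 3 to 60 N. Pads are 32 mm wide; open, the fingers measure 118 mm over their backs; the gripper's body (76 mm by 178 mm) begins 60 mm behind the grasp point.
Start: joints at [-70.875, 18.312, 89.639, -0, 72.044, -1.146], TCP at [199.221, -539.402, 213.976] pointing down, gripper open.
Joint ranges: [-177.97, 177.97], [-48.28, 115.42], [12.27, 149.76], [-77.06, 257.06], [2.81, 150.46], [-146.56, 146.56]. Speed limits (degrees/s): [147.25, 147.25, 180, 180, 180, 180].

### API

Orientations are given as [roll, pitch, yaw] about the fixed x, y, z axes, in that order (R = Rz(yaw) Ry(pitch) Rx(roll)).
In Python, from workcell import env gives the robot as it stands.
- The arm moves only by the shell command python3 -m jog 'ROWS' [FORCE]. ROWS is a JSON object of lists of equal length, an entry for each row: "jaw": the finger opening in mm, from 0 to 91.2; "slide": the shift along the tool's x, y, z in units of 30 mm (1.0 is 30 mm), a list of three; "spin": the turn about the tool's z in units of 8 degrees (1.0 is 8 degrees). In form: {"jaw": [jaw, ...], "slide": [[dx, dy, dz], ...], "spin": [spin, ...]}. A call has 1 to 10 rows; each row shifts and turns the commanded pose from where the row before left it, along the tool's axes as they then stand; what a row does not reach is not made up. A row lasts 1/10 s, in which the tool goes at most 50 mm and 8.59 degrees, less where a joint would pass 70% of its speed; a pose out of reach is approached as far as the arm can. A call is refused whole if a number of a shift passes 1 or a number of a turn 1, either way. A call with a gripper value outside its range is refused whole. The fingers move at their own pace and stop on an object; FORCE is the grip in N (left out, the last holds). Time passes only in rows, so rows that do not move let the fingers close. It gives the time, the measured TCP pose, the force, the opening and the grip force at its end, in the units of the state.
- env.state(): the state, without advancing time (a new reading comes with each control period).
- env.grab_frame(name): name is "scene" or "top" or "wrist"; returns the picture (480x640x3 uint8, red, green, blue); there is no depth.
- env.camera_model(name): a dict with "fx", "fy", "cx", "cy" (pixels), "camera_from_world" (4x4, takes a point from world to camera coordinates). Camera axes: x right, y up, looking along -z (the intrinsics and any distortion apply to the point x, -y, -z); pixel columns grow to the right and rows downward; lengths in mm; the calibration is good to about 2 mm. A picture is of the moment at which its call begins: read the wrist's pose just before it. camera_model takes no time and is no camera call; for the wrist camera it gives the pose at the moment of the call.
- env.job_done(): hands the job in; it is judged then, once.
The state is a dict: "time_s": time; "qpos": joint angles; "qvel": joint speeds; "effort": joint torques, N m; "ee_pos": TCP position; "ee_rot": TCP orientation; "force": force on the tool from outside, world axes, zero at the start; "torque": the same for the moment, N m; "gripper_width": finger opening in mm; "gripper_force": force on a finger pad.
Only numpy, scipy, OpenCV 4.12 (cv2) and the standard library are available. Lean on these libraries where they do the work, as an engineer would, in place of code of your own. Each camera call takes 0.05 s, during which the arm holds its last target. There are 200 camera calls.

### The job

Put the cassette back together: on the big sprocket cluster with the upright sleeve, thread the three loose toothed sprockets down over the sleeve, the largest first, then the middle one, then the smallest, and the plain lockring last on top, each lying flat on the one below, the same way up as it lies now. Leave the cluster standing flat on the bench and do not disturb the tape roll, the bearing cup or the rubber cap.

Things in the scene. Friction and masses are not known exactly. Their poses are not given: they have to be found in the camera images.
- cluster: Target: riveted silver cluster of the four big sprockets, a stepped toothed cone 120 mm across below, 80 mm on top, flat on the bench, loose, 0.4 kg. Origin: centre of the underside, z up; top face at 22 mm. A grey plastic sleeve stands up its middle: 30 mm across to 29.5 mm above the origin, tapering to 22 mm at 33 mm, tapered tip at 58 mm. Parts seat on it undersides at 22, 27.5, 33 and 38.5 mm.
- sprocket_large: The largest loose sprocket: silver steel, 15 teeth, 67 mm across the tooth tips, 5.5 mm thick (toothed plate 2.5 mm, on a 3 mm shoulder 43 mm across), bore 34.6 mm. Lies shoulder down; origin: centre of its underside, z up; yaw is free; 30 to 70 g. Grip from above across the teeth, fingertips 2 mm above what it lies on.
- sprocket_middle: The middle loose sprocket: silver steel, 13 teeth, 59 mm across the tooth tips, 5.5 mm thick (toothed plate 2.5 mm, on a 3 mm shoulder 43 mm across), bore 34.6 mm. Lies shoulder down; origin: centre of its underside, z up; yaw is free; 30 to 70 g. Grip from above across the teeth, fingertips 2 mm above what it lies on.
- sprocket_small: The smallest loose sprocket: silver steel, 11 teeth, 51 mm across the tooth tips, 5.5 mm thick (toothed plate 2.5 mm, on a 3 mm shoulder 39 mm across), bore 28 mm. Lies shoulder down; origin: centre of its underside, z up; yaw is free; 30 to 70 g. Grip from above across the teeth, fingertips 2 mm above what it lies on.
- lockring: The lockring: plain dark steel ring without outer teeth, 40 mm across, 6 mm thick, bore 28 mm with small notches inside, 25 g. Origin: centre of its underside, z up. Lies flat; gripped from above across its outside.
- tape_roll: Bystander: roll of masking tape, 86 mm across, 19 mm high, origin at the centre of its underside. Must stay where it is.
- bearing_cup: Bystander: silver headset bearing cup, smooth, 45 mm across, 19 mm high, origin at the centre of its underside. Must stay where it is.
- rubber_cap: Bystander: black round rubber end cap, 31 mm across, 11 mm high, origin at the centre of its underside. Must stay where it is.
Things that resemble listed ones, but are neither listed nor needed, are in the scene too. Leave any red look-alike of the sprocket_large alone. Of the things shaped like the cluster, the silver one is meant.

How it is judged (in metres and radians):
On the way, in this order (a step that is already met when the one before it is completed fails the run):
1. the largest loose sprocket lies flat on top of the cluster, over the sleeve (z of sprocket_large in the frame of cluster between 0.02 and 0.024 m and horizontal distance between sprocket_large and cluster below 0.008 m and angle between the z axis of sprocket_large and the z axis of cluster, either way round below 0.1 rad), for 0.2 s.
2. the middle sprocket lies flat on the largest loose one (z of sprocket_middle in the frame of cluster between 0.0255 and 0.0295 m and horizontal distance between sprocket_middle and cluster below 0.008 m and angle between the z axis of sprocket_middle and the z axis of cluster, either way round below 0.1 rad), for 0.2 s.
3. the smallest sprocket lies flat on the middle one (z of sprocket_small in the frame of cluster between 0.031 and 0.035 m and horizontal distance between sprocket_small and cluster below 0.008 m and angle between the z axis of sprocket_small and the z axis of cluster, either way round below 0.1 rad), for 0.2 s.
4. the lockring lies flat on the smallest sprocket (z of lockring in the frame of cluster between 0.0365 and 0.0405 m and horizontal distance between lockring and cluster below 0.008 m and angle between the z axis of lockring and the z axis of cluster, either way round below 0.1 rad), for 0.2 s.
At the end, for the whole second after the job is handed in: Large, middle, small sprocket and lockring are stacked in this order on the cluster, over its sleeve: undersides 22, 27.5, 33, 38.5 mm above the cluster's origin, each within 2 mm, 8 mm off axis, 0.1 rad; the cluster is flat on the bench; all released and at rest (all of step 1 and all of step 2 and all of step 3 and all of step 4 and angle between each of sprocket_large, sprocket_middle, sprocket_small, lockring, cluster's own z axis and vertical below 0.1 rad and height (world z) of cluster below 0.004 m and linear speed of each of sprocket_large, sprocket_middle, sprocket_small, lockring, cluster below 0.02 m/s); the robot touches nothing.
It fails at once if the tape roll is moved by more than 20 mm or knocked over (distance of tape_roll from where it was at the start of the episode above 0.02 m or angle between tape_roll's own z axis and vertical above 0.3 rad).
It fails at once if the bearing cup is moved by more than 20 mm or knocked over (distance of bearing_cup from where it was at the start of the episode above 0.02 m or angle between bearing_cup's own z axis and vertical above 0.3 rad).
It fails at once if the rubber cap is moved by more than 20 mm or knocked over (distance of rubber_cap from where it was at the start of the episode above 0.02 m or angle between rubber_cap's own z axis and vertical above 0.3 rad).
It also fails if it takes over 96 s, if anything falls off the work surface, if the arm or the gripper's body presses on something with over 40 N, if the wrist force passes 120 N, or if a joint passes its speed limit or range.

## Working session

There is one attempt and no reset: what is moved stays moved. The work goes in short steps, Python scripts to look and compute and a shell command to move; the robot and the scene stay as the last step left them, time stands still between calls to the robot, and variables do not carry over. Pictures are saved under pics/ and viewed, at most 14 in all, crops included, and the job is handed in when it is done.

```bash
ls; mkdir -p pics; python3 - <<'E'
from workcell import env
import cv2,numpy as np
for n in ("top","scene"):
    cv2.imwrite(f"pics/{n}0.png",env.grab_frame(n)[:,:,::-1])
    c=env.camera_model(n);print(n,{k:(np.round(v,3).tolist()) for k,v in c.items()})
c=env.camera_model("wrist");print({k:(np.round(v,3).tolist()) for k,v in c.items()})
print(env.state())
E
```

```text
pics
top {'fx': 537.28, 'fy': 537.28, 'cx': 308.234, 'cy': 244.016, 'camera_from_world': [[0.014, -1.0, -0.028, 16.647], [0.993, 0.011, 0.113, -507.351], [-0.113, -0.029, 0.993, -1063.338], [0.0, 0.0, 0.0, 1.0]]}
scene {'fx': 440.795, 'fy': 440.795, 'cx': 322.086, 'cy': 242.111, 'camera_from_world': [[-0.425, -0.905, 0.015, 226.44], [0.569, -0.254, 0.782, -311.475], [-0.704, 0.341, 0.623, -727.398], [0.0, 0.0, 0.0, 1.0]]}
{'fx': 347.674, 'fy': 347.674, 'cx': 314.849, 'cy': 235.048, 'camera_from_world': [[0.347, -0.938, -0.001, -574.4], [0.912, 0.337, -0.235, 27.355], [0.221, 0.08, 0.972, -388.238], [0.0, 0.0, 0.0, 1.0]]}
{'time_s': 0.1, 'qpos': array([-7.08754661e+01,  1.83473994e+01,  8.97004822e+01,  7.39047830e-04,
        7.20438346e+01, -1.14654096e+00]), 'qvel': array([-0.07401636,  0.01048478, -0.10933179, -0.05727707,  0.02684416,
        0.02454073]), 'effort': array([ 1.60399886e-04, -4.13333845e+01, -2.32508433e+01,  7.27462582e-02,
        4.21212043e-02, -4.38673669e-05]), 'ee_pos': array([ 199.06330703, -538.95147952,  213.20293399]), 'ee_rot': array([-1.79908316e+02, -2.53774469e-03,  2.02708445e+01]), 'force': array([0.66660255, 0.99546805, 0.74067049]), 'torque': array([ 0.02468528, -0.03581588,  0.02163843]), 'gripper_force': 0.0, 'gripper_width': 90.83264812331642}
```

View pics/top0.png

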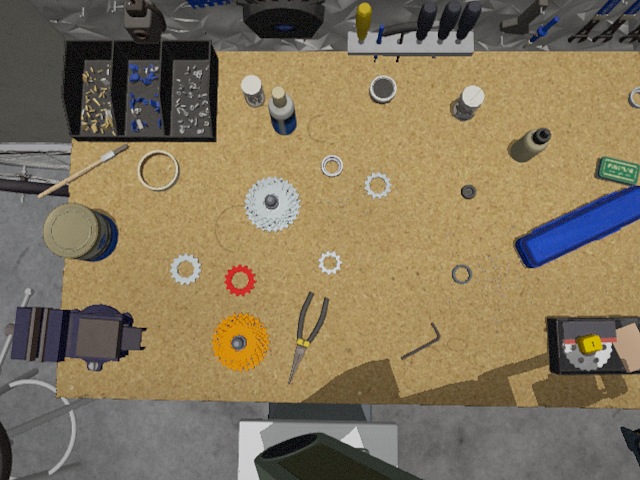

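View pics/scene0.png

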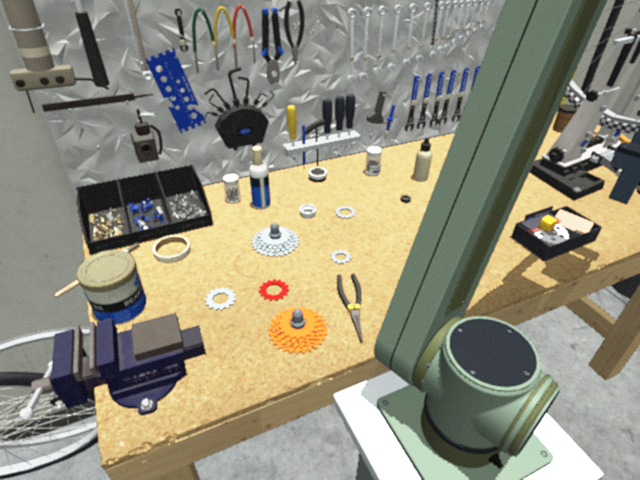

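The top view shows the silver cluster at (272,203) and an orange look-alike at (240,342). The toothed rings are silver at (186,269), (377,186) and (330,263), plus a red one at (240,280). Plain rings are at (461,274) dark, (332,166) and (383,89). The tape is at (158,170) and the cap at (469,192).

```bash
cat > h.py <<'E'
from workcell import env
import cv2,numpy as np
from scipy.spatial.transform import Rotation as R
def rays(c,px):
    M=np.array(c["camera_from_world"]);px=np.atleast_2d(px).astype(float)
    d=np.c_[(px[:,0]-c["cx"])/c["fx"],-(px[:,1]-c["cy"])/c["fy"],-np.ones(len(px))]@M[:3,:3]
    return -M[:3,:3].T@M[:3,3],d
def plane(c,px,z):
    o,d=rays(c,px);return o+d*((z-o[2])/d[:,2])[:,None]
def two(c1,p1,c2,p2):
    o1,d1=rays(c1,p1);o2,d2=rays(c2,p2);d1=d1[0];d2=d2[0]
    t=np.linalg.lstsq(np.c_[d1,-d2],o2-o1,rcond=None)[0]
    a,b=o1+t[0]*d1,o2+t[1]*d2;return (a+b)/2,np.linalg.norm(a-b)
def pix(c,P):
    M=np.array(c["camera_from_world"]);p=M[:3,:3]@np.array(P,float)+M[:3,3]
    return np.array([c["cx"]+c["fx"]*p[0]/-p[2],c["cy"]-c["fy"]*p[1]/-p[2]])
def snap(n,f=None):
    c=env.camera_model(n);im=env.grab_frame(n)[:,:,::-1].copy()
    if f:cv2.imwrite(f"pics/{f}.png",im)
    return c,im
def goto(xyz,yaw=None):
    "shift needed in tool units from the measured pose"
    s=env.state();T=R.from_euler('xyz',s["ee_rot"],degrees=True)
    print("slide",np.round(T.inv().apply(np.array(xyz)-s["ee_pos"])/30,2),"pos",np.round(s["ee_pos"],1),"rot",np.round(s["ee_rot"],1),"t",round(s["time_s"],1),
     "spin",None if yaw is None else round(((s["ee_rot"][2]-yaw+90)%180-90)/8,2))
E
python3 - <<'E'
from h import *
im=cv2.imread("pics/top0.png");c=env.camera_model("top")
for n,(u,v),r in [("large",(186,269),22),("red",(240,280),0),("middle",(377,186),20),("small",(330,263),18),("cluster",(272,203),0),("lock",(461,274),16),("ringA",(332,166),0),("ringB",(383,89),0),("cap",(469,192),0),("tape",(158,170),0),("orange",(240,342),0)]:
    q=(u,v);d=0
    if r:
        p=im[v-r:v+r,u-r:u+r];h=cv2.cvtColor(p,cv2.COLOR_BGR2HSV)
        m=((h[:,:,1]<70)).astype(np.uint8)
        k=max(cv2.findContours(m,cv2.RETR_EXTERNAL,cv2.CHAIN_APPROX_NONE)[0],key=cv2.contourArea)
        (a,b),rad=cv2.minEnclosingCircle(k);q=(u-r+a,v-r+b);d=2*rad/537*1055
    print(n,np.round(q,1),plane(c,q,4)[0].round(1),round(d,1))
print(rays(c,(0,0))[0])
s=env.state();T=R.from_euler('xyz',s["ee_rot"],degrees=True)
w=env.camera_model("wrist");o,d=rays(w,(w["cx"],w["cy"]))
print("cam in tool",T.inv().apply(o-s["ee_pos"]),T.inv().apply(d))
goto((430,130,213))
E
```

```text
large [184.8 268.8] [455.2 280.3   4. ] 64.6
red [240 280] [433.3 164.2   4. ] 0
middle [377.2 185.2] [ 635.9 -119.1    4. ] 56.8
small [329.5 262.1] [472.7 -20.8   4. ] 49.2
cluster [272 203] [595.9 101.3   4. ] 0
lock [461.5 274. ] [ 451.5 -291.4    4. ] 40.4
ringA [332 166] [676.4 -24.    4. ] 0
ringB [383  89] [ 846.  -131.6    4. ] 0
cap [469 192] [ 622.9 -310.     4. ] 0
tape [158 170] [665.  346.3   4. ] 0
orange [240 342] [306.7 160.5   4. ] 0
[ 383.71010916   -8.56503086 1114.02983869]
cam in tool [ 6.48931607e+01 -1.08477213e-02 -1.69946409e+02] [[-2.34963403e-01  5.75310264e-04  9.72004047e-01]]
slide [ 14.95 -18.25   0.04] pos [ 199.1 -539.   213.2] rot [-179.9   -0.    20.3] t 0.1 spin None
```

```bash
python3 -c "
from h import *
goto((520,170,213))"
python3 -m jog '{"jaw":[91,91,91,91,91,91,91,91,91,91],"slide":[[0.8,-0.9,0],[0.8,-0.9,0],[0.8,-0.9,0],[0.8,-0.9,0],[0.8,-0.9,0],[0.8,-0.9,0],[0.8,-0.9,0],[0.8,-0.9,0],[0.8,-0.9,0],[0.8,-0.9,0]],"spin":[0,0,0,0,0,0,0,0,0,0]}'
python3 -m jog '{"jaw":[91,91,91,91,91,91,91,91,91,91],"slide":[[0.9,-0.9,0],[0.9,-0.9,0],[0.9,-0.9,0],[0.9,-0.9,0],[0.9,-0.9,0],[0.9,-0.9,0],[0.9,-0.9,0],[0.9,-0.9,0],[0.9,-0.9,0],[0.9,-0.9,0]],"spin":[0,0,0,0,0,0,0,0,0,0]}'
python3 -m jog '{"jaw":[91,91,91,91,91,91,91,91,91,91],"slide":[[0,0,0],[0,0,0],[0,0,0],[0,0,0],[0,0,0],[0,0,0],[0,0,0],[0,0,0],[0,0,0],[0,0,0]],"spin":[-0.9,-0.9,-0.9,-0.9,-0.9,-0.9,-0.9,-0.9,-0.9,-0.6]}'
python3 -c "
from h import *
goto((455,280,150),90)"
```

```text
slide [ 18.22 -18.46   0.04] pos [ 199.1 -539.   213.2] rot [-179.9   -0.    20.3] t 0.1 spin None
time_s: 1.1
ee_pos: [330.8, -201.5, 213.8]
ee_rot: [-180.0, 0.0, 20.2]
force: [0.8, -1.0, 0.5]
gripper_width: 90.8
gripper_force: 0.0
time_s: 2.1
ee_pos: [490.7, 145.4, 213.6]
ee_rot: [180.0, 0.0, 20.3]
force: [0.4, -1.0, 0.0]
gripper_width: 90.9
gripper_force: 0.0
time_s: 3.1
ee_pos: [490.2, 143.7, 213.5]
ee_rot: [-179.9, 0.0, 90.1]
force: [0.2, -0.3, -0.1]
gripper_width: 90.9
gripper_force: 0.0
slide [ 4.55 -1.16  2.12] pos [490.2 143.7 213.5] rot [-179.9    0.    90.1] t 3.1 spin 0.01
```

```bash
python3 -c "
from h import *
import pickle
c,im=snap('wrist','w1');pickle.dump(c,open('w1.pkl','wb'))"
python3 -m jog '{"jaw":[91,91,91,91,91,91],"slide":[[0.9,-0.2,0.4],[0.9,-0.2,0.4],[0.9,-0.2,0.4],[0.9,-0.3,0.4],[0.9,-0.3,0.4],[0,0,0]],"spin":[0,0,0,0,0,0]}'
python3 -c "
from h import *
import pickle
c,im=snap('wrist','w2');pickle.dump(c,open('w2.pkl','wb'))"
```

```text
time_s: 3.75
ee_pos: [452.8, 280.8, 151.9]
ee_rot: [-179.8, 0.1, 90.0]
force: [-0.0, -0.8, 0.3]
gripper_width: 91.1
gripper_force: 0.0
```

View pics/w1.png

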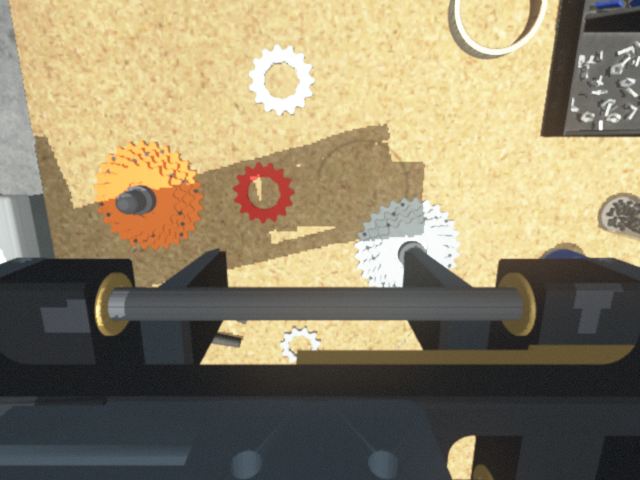

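View pics/w2.png

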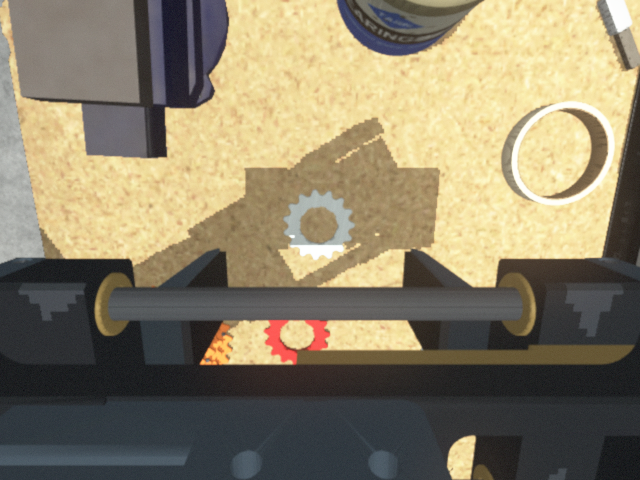

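w1: large silver ring at (281,80), red one at (263,192), silver cluster at (407,247). w2: large silver at (320,225), clear of the fingers. The silver ring at (320,225) is the largest by size (64.6 mm against 67 mm) and it is not red, so I'll confirm it in a crop.

```bash
cat >> h.py <<'E'
def ring(im,u,v,r,sat=75):
    "outer circle and bore centre of a grey thing near u,v"
    p=im[max(v-r,0):v+r,max(u-r,0):u+r];h=cv2.cvtColor(p,cv2.COLOR_BGR2HSV)
    m=cv2.morphologyEx((h[:,:,1]<sat).astype(np.uint8),cv2.MORPH_OPEN,np.ones((2,2)))
    ks,hi=cv2.findContours(m,cv2.RETR_CCOMP,cv2.CHAIN_APPROX_NONE)
    i=max(range(len(ks)),key=lambda i:cv2.contourArea(ks[i]) if hi[0][i][3]<0 else 0)
    o=np.array([max(u-r,0),max(v-r,0)])
    (a,b),rad=cv2.minEnclosingCircle(ks[i])
    hs=[k for k,g in zip(ks,hi[0]) if g[3]==i]
    q=None
    if hs:
        k=max(hs,key=cv2.contourArea);e=cv2.fitEllipse(k);q=(np.array(e[0])+o,max(e[1]))
    return np.array([a,b])+o,rad,q
E
python3 - <<'E'
from h import *
import pickle
P=[]
for n,u,v in (("w1",281,80),("w2",320,225)):
    c=pickle.load(open(n+".pkl","rb"));im=cv2.imread(f"pics/{n}.png")
    o,r,q=ring(im,u,v,46);h=-(np.array(c["camera_from_world"])@[*plane(c,o,5)[0],1])[2]
    print(n,o,"D",2*r*h/c["fx"],q,q and q[1]*h/c["fx"],plane(c,o,5)[0],q and plane(c,q[0],4.)[0]);P.append((c,o))
print(two(*P[0],*P[1]))
cv2.imwrite("pics/c1.png",cv2.resize(im[170:280,260:380],None,fx=5,fy=5,interpolation=cv2.INTER_CUBIC))
# sleeve tip top+scene
E
```

```text
w1 [281.57120895  80.83126831] D 73.54905720832254 (array([281.9860611 ,  81.47256851]), 35.228065490722656) 35.63057088540226 [455.25042113 277.96187259   5.        ] [455.56811988 277.54016047   4.        ]
w2 [319.07745361 226.7336731 ] D 69.71728733632352 (array([319.17137527, 225.58082962]), 37.052120208740234) 34.540143634074845 [455.47660349 277.32777233   5.        ] [455.56905493 278.21240589   4.        ]
(array([455.43119368, 277.67350673,   6.62757928]), np.float64(0.06685981485732322))
```

View pics/c1.png

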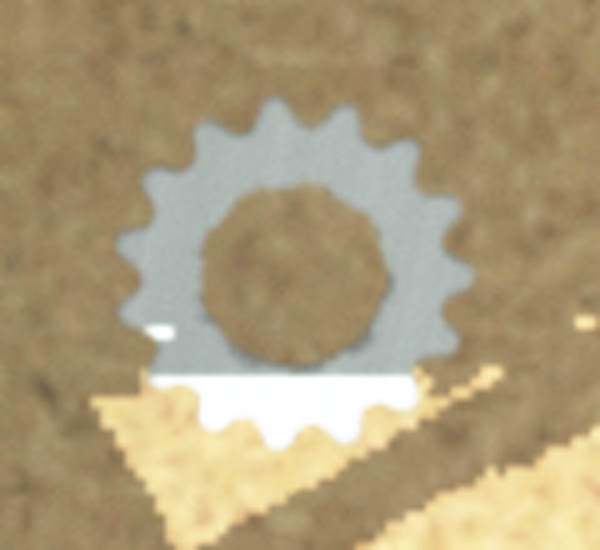

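The crop shows a silver 15-tooth ring with a round bore, so this is sprocket_large. Two views put it at (455.5, 277.8), top about 6 mm. Now I'll grasp it.

```bash
python3 -c "
from h import *
goto((455.5,277.8,22),90)"
python3 -m jog '{"jaw":[91,91,91,91,91,91,91],"slide":[[-0.1,0.1,0.9],[0,0,0.9],[0,0,0.9],[0,0,0.9],[0,0,0.7],[0,0,0],[0,0,0]],"spin":[0,0,0,0,0,0,0]}' 15
python3 -c "
from h import *
goto((455.5,277.8,2.2),90)"
```

```text
slide [-0.05  0.07  4.36] pos [453.8 279.6 152.8] rot [-1.799e+02  1.000e-01  9.000e+01] t 3.8 spin -0.0
time_s: 4.5
ee_pos: [458.6, 275.4, 25.5]
ee_rot: [180.0, 0.0, 89.8]
force: [-0.3, 0.5, -0.7]
gripper_width: 91.3
gripper_force: 0.0
slide [ 0.08 -0.1   0.78] pos [458.6 275.4  25.5] rot [180.    0.   89.8] t 4.5 spin -0.02
```

```bash
python3 -m jog '{"jaw":[91,91,91,91],"slide":[[0.08,-0.1,0.5],[0,0,0.28],[0,0,0],[0,0,0]],"spin":[0,0,0,0]}' 15
python3 -c "
from h import *
goto((455.5,277.8,2.2),90)"
```

```text
time_s: 4.9
ee_pos: [455.4, 278.4, 2.3]
ee_rot: [179.9, -0.0, 89.9]
force: [-0.6, -0.3, 0.2]
gripper_width: 91.4
gripper_force: 0.0
slide [-0.02  0.    0.  ] pos [455.4 278.4   2.3] rot [179.9  -0.   89.9] t 4.9 spin -0.02
```

```bash
python3 -m jog '{"jaw":[60,60,60,60,60,60,60],"slide":[[0,0,0],[0,0,0],[0,0,0],[0,0,0],[0,0,0],[0,0,-0.3],[0,0,-0.7]],"spin":[0,0,0,0,0,0,0]}' 15
python3 -m jog '{"jaw":[60,60,60,60,60,60,60,60,60,60],"slide":[[0,0,-1],[0,0,-1],[0,0,-1],[-0.9,0.6,0],[-0.9,0.6,0],[-0.9,0.6,0],[-0.9,0.6,0],[-0.9,0.6,0],[-0.9,0.6,0],[-0.9,0.6,0]],"spin":[0,0,0,0,0,0,0,0,0,0]}' 15
python3 -c "
from h import *
import pickle
c,im=snap('wrist','w3');pickle.dump(c,open('w3.pkl','wb'))
goto((597,60,122),90)"
```

```text
time_s: 5.6
ee_pos: [453.5, 277.5, 30.7]
ee_rot: [-179.8, 0.1, 89.9]
force: [0.1, 0.4, 0.1]
gripper_width: 66.4
gripper_force: 15.0
time_s: 6.6
ee_pos: [580.8, 87.8, 122.0]
ee_rot: [180.0, 0.0, 89.9]
force: [-0.2, 0.7, -1.1]
gripper_width: 66.2
gripper_force: 15.0
slide [-0.79  0.44  0.01] pos [584.   83.9 122. ] rot [179.8   0.2  89.8] t 6.7 spin -0.03
```

View pics/w3.png

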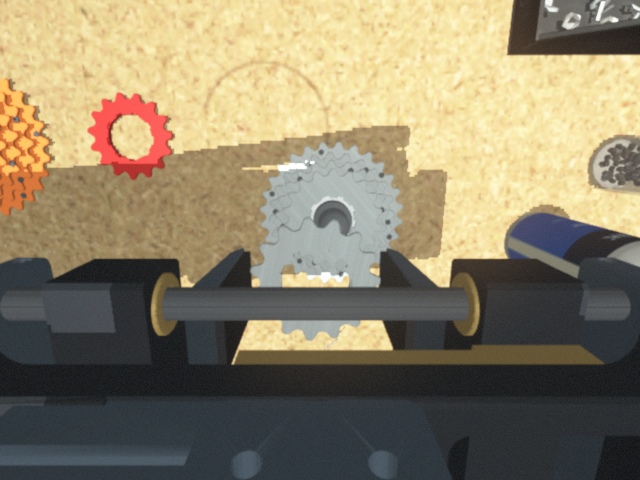

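w3: the large sprocket is held (lower edge at (320,330)) and partly covers the cluster at (332,215). I'll shift back to get a clear view of the cluster.

```bash
python3 -m jog '{"jaw":[60,60,60,60,60],"slide":[[-0.9,0.4,0],[-0.9,0,0],[-0.5,0,0],[0,0,0],[0,0,0]],"spin":[0,0,0,0,0]}' 15
python3 -c "
from h import *
import pickle
c,im=snap('wrist','w4');pickle.dump(c,open('w4.pkl','wb'))"
python3 -m jog '{"jaw":[60,60,60,60,60],"slide":[[0,0,-1],[0,0,-1],[0,0,-0.6],[0,0,0],[0,0,0]],"spin":[0,0,0,0,0]}' 15
python3 -c "
from h import *
import pickle
c,im=snap('wrist','w5');pickle.dump(c,open('w5.pkl','wb'))
a=cv2.imread('pics/w4.png')[60:260,200:460];b=im[60:260,200:460]
cv2.imwrite('pics/c2.png',cv2.resize(np.vstack([a,b]),None,fx=1.5,fy=1.5,interpolation=cv2.INTER_CUBIC))
"
```

```text
time_s: 7.15
ee_pos: [592.0, 20.6, 121.7]
ee_rot: [-180.0, -0.0, 89.8]
force: [-0.4, 1.1, -0.5]
gripper_width: 65.8
gripper_force: 15.0
time_s: 7.7
ee_pos: [591.8, 21.0, 199.1]
ee_rot: [-180.0, -0.0, 89.9]
force: [0.3, -1.0, -0.3]
gripper_width: 66.1
gripper_force: 15.0
```

View pics/c2.png

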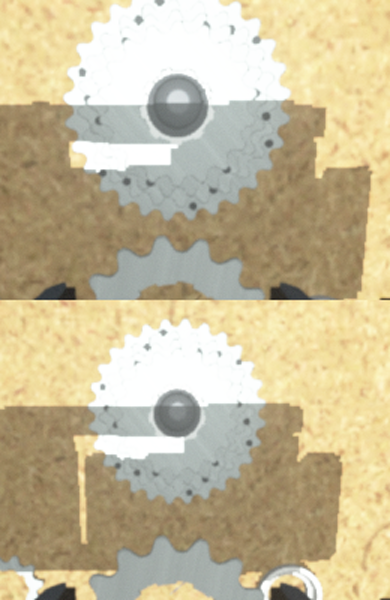

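c2 shows the cluster fully clear in both views, with the sleeve at about (319,130) in w4 and (318,135) in w5.

```bash
python3 - <<'E'
from h import *
import pickle
A=[];S=[]
for n,u,v,r in (("w4",319,130,85),("w5",318,135,64)):
    c=pickle.load(open(n+".pkl","rb"));im=cv2.imread(f"pics/{n}.png")
    o,rad,_=ring(im,u,v,r);p=plane(c,o,2)[0];h=-(np.array(c["camera_from_world"])@[*p,1])[2]
    print(n,"outer",o,"D",2*rad*h/c["fx"],p)
    g=cv2.cvtColor(im,cv2.COLOR_BGR2GRAY)[v-28:v+28,u-28:u+28]
    for t in (110,130,):
        m=(g<t).astype(np.uint8);k=max(cv2.findContours(m,cv2.RETR_EXTERNAL,cv2.CHAIN_APPROX_NONE)[0],key=cv2.contourArea)
        (a,b),q=cv2.minEnclosingCircle(k);a+=u-28;b+=v-28;print(" sleeve",t,a,b,q,plane(c,(a,b),29)[0])
    A.append((c,o));S.append((c,(a,b)))
    print(c["camera_from_world"][2])
print("outer3d",two(*A[0],*A[1]),"sleeve",two(*S[0],*S[1]))
# held sprocket bore
goto((595,101,120),90)
E
```

```text
w4 outer [313.99212646 123.98425293] D 136.02220398109336 [590.80080767 106.93388307   2.        ]
 sleeve 110 315.0 136.5 12.816105842590332 [591.58835067  96.26254619  29.        ]
 sleeve 130 317.9473686218262 132.5 19.11168670654297 [593.73326779  99.05228901  29.        ]
[ 1.28146525e-03  2.34077909e-01  9.72216997e-01 -3.04426959e+02]
w5 outer [313.973423   130.94684219] D 136.6869999888003 [590.12029548 106.13090412   2.        ]
 sleeve 110 314.5 140.0 9.861641883850098 [590.70364909  96.47075158  29.        ]
 sleeve 130 317.6553134918213 135.7506809234619 14.82702350616455 [593.67660854 100.32899384  29.        ]
[ 1.24315791e-03  2.34631227e-01  9.72083660e-01 -3.79723627e+02]
outer3d (array([590.60158889, 103.7639592 ,  45.52641767]), np.float64(0.6549759873604485)) sleeve (array([ 594.69028176,  105.91467477, -106.37576202]), np.float64(0.23175736778304384))
slide [2.67 0.12 2.61] pos [591.4  20.8 198.3] rot [-179.9   -0.    89.9] t 7.8 spin -0.01
```

```bash
python3 - <<'E'
from h import *
import pickle
out=[]
for n,u,v,r,f in (("w4",319,130,95,1),("w5",318,135,72,1)):
    im=cv2.imread(f"pics/{n}.png");h=cv2.cvtColor(im,cv2.COLOR_BGR2HSV)
    print(n,[h[y,x].tolist() for x,y in ((u-5,v+65*(n=="w4")+52*(n=="w5")),(u+78,v+15),(u+30,v+15),(u+20,v-30),(u-90,v-30),(u,v-4),(u,v+10),(u,v+16))])
    m=((h[:,:,1]<75)*255).astype(np.uint8)
    a=im[max(v-r,0):v+r,u-r:u+r];b=cv2.cvtColor(m,cv2.COLOR_GRAY2BGR)[max(v-r,0):v+r,u-r:u+r]
    out.append(cv2.resize(np.hstack([a,b]),(600,290)))
cv2.imwrite("pics/c3.png",np.vstack(out))
E
```

```text
w4 [[83, 13, 177], [19, 92, 164], [87, 13, 192], [90, 1, 255], [22, 89, 237], [99, 8, 227], [80, 13, 119], [84, 11, 111]]
w5 [[79, 11, 178], [21, 96, 223], [84, 13, 189], [60, 1, 255], [21, 97, 232], [90, 12, 147], [83, 9, 114], [83, 5, 188]]
```

View pics/c3.png

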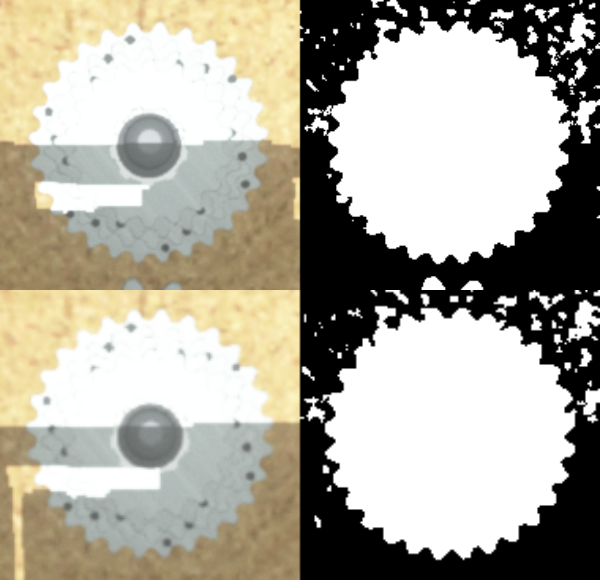

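c3: the cluster disc is clean, but sunlit cork leaks through at saturation 75. I'll tighten that to 40 and take the sleeve by value.

```bash
cat >> h.py <<'E'
def disc(im,c,u,v,r,z):
    h=cv2.cvtColor(im,cv2.COLOR_BGR2HSV);o=np.array([u-r,max(v-r,0)])
    h=h[o[1]:v+r,o[0]:u+r]
    m=cv2.morphologyEx((h[:,:,1]<40).astype(np.uint8),cv2.MORPH_OPEN,np.ones((3,3)))
    k=max(cv2.findContours(m,cv2.RETR_EXTERNAL,cv2.CHAIN_APPROX_NONE)[0],key=cv2.contourArea)
    (a,b),q=cv2.minEnclosingCircle(k);p=np.array([a,b])+o
    return p,q,plane(c,p,z)[0]
def dark(im,c,u,v,r,t,z,sat=256):
    o=np.array([u-r,v-r]);h=cv2.cvtColor(im,cv2.COLOR_BGR2HSV)[v-r:v+r,u-r:u+r]
    m=cv2.morphologyEx(((h[:,:,2]<t)&(h[:,:,1]<sat)).astype(np.uint8),cv2.MORPH_OPEN,np.ones((3,3)))
    k=max(cv2.findContours(m,cv2.RETR_EXTERNAL,cv2.CHAIN_APPROX_NONE)[0],key=cv2.contourArea)
    e=cv2.fitEllipse(cv2.convexHull(k));p=np.array(e[0])+o
    return p,e[1],plane(c,p,z)[0]
E
python3 - <<'E'
from h import *
import pickle
A=[];S=[]
for n,u,v,r in (("w4",319,130,85),("w5",318,135,66)):
    c=pickle.load(open(n+".pkl","rb"));im=cv2.imread(f"pics/{n}.png")
    a=disc(im,c,u,v,r,3);print(n,a);A.append((c,a[0]))
    for t in(150,165):
        s=dark(im,c,u,v,26,t,40);print(s)
    S.append((c,s[0]))
print(two(*A[0],*A[1]),two(*S[0],*S[1]))
c=pickle.load(open("w4.pkl","rb"))
for z in (22,29,58):print(pix(c,(594,102,z)))
E
```

```text
w4 (array([318.49014282, 127.60840607]), 78.96641540527344, array([594.37145199, 104.10065316,   3.        ]))
(array([318.054142  , 133.71088409]), (33.31998825073242, 38.176578521728516), array([593.72028338,  97.68665471,  40.        ]))
(array([317.86923981, 130.74663734]), (39.345970153808594, 40.03376007080078), array([593.59219304,  99.66551296,  40.        ]))
w5 (array([317.        , 133.82327271]), 61.518638610839844, array([593.18353235, 103.28231363,   3.        ]))
(array([317.66497803, 136.90154839]), (27.587514877319336, 30.155017852783203), array([593.61375538,  98.86427661,  40.        ]))
(array([317.7476387, 135.8611145]), (30.10459327697754, 30.836040496826172), array([593.68779774,  99.77697626,  40.        ]))
(array([593.33271666, 100.25433093,  65.48680961]), np.float64(0.9332858728473165)) (array([593.70016081, 100.11814401,  31.75741242]), np.float64(0.08909815396368087))
[318.23087722 128.86555658]
[318.31501674 128.25767008]
[318.71820577 125.34473266]
```

```bash
cat >> h.py <<'E'
from scipy.optimize import least_squares
def held(c,im,ee,rb,dz=3.5,rmax=262,show=True):
    "bore centre of the held part in tool x,y offsets (mm): arc of the bore, ray cast on its top face"
    h=cv2.cvtColor(im,cv2.COLOR_BGR2HSV);m=h[:,:,1]<40;P=[]
    for u in range(285,352):
        col=m[195:rmax,u];e=[i for i in range(4,len(col)-3) if col[i-4:i].all() and not col[i:i+3].any()]
        if e:P.append((u,195+e[-1]-0.5))
    W=plane(c,P,ee[2]+dz)[:,:2]
    f=least_squares(lambda p:np.hypot(*(W-p).T)-rb,ee[:2]+[0,-2.],loss='soft_l1')
    print(len(P),"bore centre-TCP",(f.x-ee[:2]).round(1),"res",np.abs(f.fun).mean().round(2));return f.x-ee[:2]
E
python3 - <<'E'
from h import *
import pickle
for n,ee in (("w4",(592.,20.8,121.7)),("w5",(591.7,20.9,198.7))):
    c=pickle.load(open(n+".pkl","rb"));im=cv2.imread(f"pics/{n}.png")
    print(pix(c,np.array(ee)+[0,17.3,3.5]),pix(c,np.array(ee)+[0,33,3.5]));held(c,im,np.array(ee),17.3)
E
```

```text
[316.02116143 249.85272976] [315.97187976 218.83826365]
54 bore centre-TCP [-0.7  1. ] res 2.81
[315.84835191 250.21548655] [315.85302111 219.29289996]
51 bore centre-TCP [-0.8  1.4] res 0.48
```

Held sprocket is centred within about 1 mm and the sleeve is at (593.7, 100.4). Moving over it.

```bash
python3 -m jog '{"jaw":[60,60,60,60,60,60,60,60,60,60],"slide":[[0.87,0.09,0],[0.87,0,0],[0.87,0,0],[0,0,0.9],[0,0,0.9],[0,0,0.9],[0,0,0.9],[0,0,0.6],[0,0,0],[0,0,0]],"spin":[0,0,0,0,0,0,0,0,0,0]}' 15
python3 -c "
from h import *
for i in range(3):
  goto((594.5,99.3,24.3),90);env.grab_frame('top')
snap('top','t1')"
```

```text
time_s: 8.75
ee_pos: [594.6, 98.4, 72.7]
ee_rot: [-179.9, 0.0, 89.9]
force: [-0.0, -0.5, -0.3]
gripper_width: 66.0
gripper_force: 15.0
slide [0.03 0.   1.61] pos [594.6  98.4  72.7] rot [-179.9    0.    89.9] t 8.8 spin -0.01
slide [ 0.03 -0.03  1.65] pos [595.4  98.5  73.7] rot [180.   -0.   89.9] t 8.8 spin -0.02
slide [ 0.03 -0.05  1.67] pos [595.8  98.5  74.3] rot [179.9  -0.   89.9] t 8.8 spin -0.02
```

```bash
python3 -m jog '{"jaw":[60,60,60,60,60,60,60],"slide":[[0.03,-0.03,0.5],[0,0,0.4],[0,0,0.3],[0,0,0.25],[0,0,0],[0,0,0],[0,0,0]],"spin":[0,0,0,0,0,0,0]}' 15
python3 -m jog '{"jaw":[60,60,60],"slide":[[0,0,0.15],[0,0,0],[0,0,0]],"spin":[0,0,0]}' 15
```

```text
time_s: 9.65
ee_pos: [594.7, 99.3, 30.5]
ee_rot: [179.9, -0.0, 89.9]
force: [-0.1, -0.2, -0.5]
gripper_width: 66.3
gripper_force: 15.0
time_s: 9.95
ee_pos: [594.2, 99.2, 25.5]
ee_rot: [-180.0, 0.0, 89.9]
force: [0.2, 0.1, -0.5]
gripper_width: 66.0
gripper_force: 15.0
```

```bash
python3 -m jog '{"jaw":[60,60,78,78,78,78,78,78],"slide":[[0,0,0.05],[0,0,0],[0,0,0],[0,0,0],[0,0,0],[0,0,-0.5],[0,0,-1],[0,0,-1]],"spin":[0,0,0,0,0,0,0,0]}' 15
python3 -m jog '{"jaw":[90,90,90,90,90,90,90,90,90],"slide":[[0,0,-1],[-0.9,0.2,-0.5],[-0.9,0.2,0],[-0.9,0.2,0],[-0.9,0.2,0],[-0.9,0.2,0],[-0.9,0.2,0],[-0.9,0.2,0],[-0.9,0,0]],"spin":[0,0,0,0,0,0,0,0,0]}' 15
python3 - <<'E'
from h import *
import pickle
c,im=snap('wrist','w6');pickle.dump(c,open('w6.pkl','wb'))
t=cv2.imread('pics/top0.png');c0,t1=snap('top','t2')
a=cv2.resize(t1[150:260,220:350],(390,330));cv2.imwrite('pics/c4.png',np.hstack([a,cv2.resize(im[60:280],(400,138)).repeat(1,0) if 0 else cv2.resize(im,(400,330))]))
goto((636,-119,130),90)
E
```

```text
time_s: 10.75
ee_pos: [593.8, 99.1, 99.4]
ee_rot: [-179.9, 0.0, 89.9]
force: [-0.1, -0.1, 0.3]
gripper_width: 78.2
gripper_force: 0.0
time_s: 11.65
ee_pos: [636.3, -118.1, 144.0]
ee_rot: [180.0, 0.0, 89.9]
force: [-0.6, 0.4, -0.1]
gripper_width: 89.8
gripper_force: 0.0
slide [0.04 0.01 0.46] pos [ 635.7 -120.1  143.9] rot [1.80e+02 1.00e-01 8.97e+01] t 11.8 spin -0.04
```

View pics/c4.png

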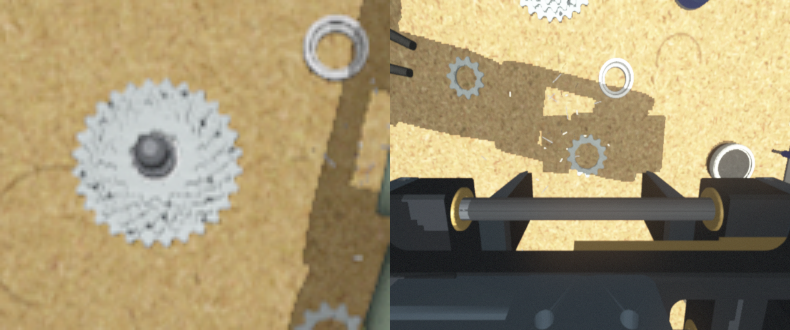

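c4: the large sprocket seems to sit round the sleeve. In the wrist view the middle sprocket is at about (315,226), the small one at (122,113) and the bearing cup at (362,113).

```bash
python3 -m jog '{"jaw":[90,90,90,90,90],"slide":[[0,0,0.8],[0,0,0.8],[0,0,0.4],[0,0,0],[0,0,0]],"spin":[0,0,0,0,0]}' 15
python3 - <<'E'
from h import *
import pickle
c1=pickle.load(open('w6.pkl','rb'));i1=cv2.imread('pics/w6.png');c2,i2=snap('wrist','w7')
o1,r1,q1=ring(i1,315,226,42,40);g=pix(c2,plane(c1,o1,5)[0]).astype(int)
o2,r2,q2=ring(i2,*g,50,40);print(g,r1,r2,q1,q2)
print(plane(c1,o1,5)[0],plane(c2,o2,5)[0],q1 and plane(c1,q1[0],4)[0],q2 and plane(c2,q2[0],4)[0])
print(two(c1,o1,c2,o2))
if q1 and q2: print(two(c1,q1[0],c2,q2[0]))
o3,r3,q3=ring(i1,122,113,42,40);print("small",o3,r3,q3,plane(c1,o3,5)[0])
s=np.mean([env.state()["ee_pos"]],0);goto((636,-119,2.2),90)
cv2.imwrite("pics/c5.png",cv2.resize(np.hstack([i2[g[1]-55:g[1]+55,g[0]-55:g[0]+55],i1[58:168,67:177]]),None,fx=3.5,fy=3.5))
E
```

```text
time_s: 12.25
ee_pos: [636.3, -116.5, 84.7]
ee_rot: [179.9, 0.0, 89.9]
force: [1.2, 0.3, 0.4]
gripper_width: 89.8
gripper_force: 0.0
[314 246] 32.48710250854492 40.188533782958984 (array([315.59755707, 227.15937424]), 39.389869689941406) (array([315.66949463, 245.51780319]), 47.87712097167969)
[ 635.71381897 -119.99605591    5.        ] [ 635.26624171 -119.14201319    5.        ] [ 636.38148104 -120.23625936    4.        ] [ 636.25472672 -119.78682657    4.        ]
(array([ 635.47438614, -123.352399  ,  -10.44298094]), np.float64(0.46797049669839114))
(array([ 636.33453093, -121.99032391,   -4.05145655]), np.float64(0.12285809893557989))
small [121.39603806 113.47524643] 32.80309295654297 (array([122.41626358, 113.85335159]), 36.722564697265625) [472.79970838 -21.68682382   5.        ]
slide [-0.08 -0.03  2.77] pos [ 636.7 -116.7   85.2] rot [179.9   0.   89.9] t 12.3 spin -0.01
```

View pics/c5.png

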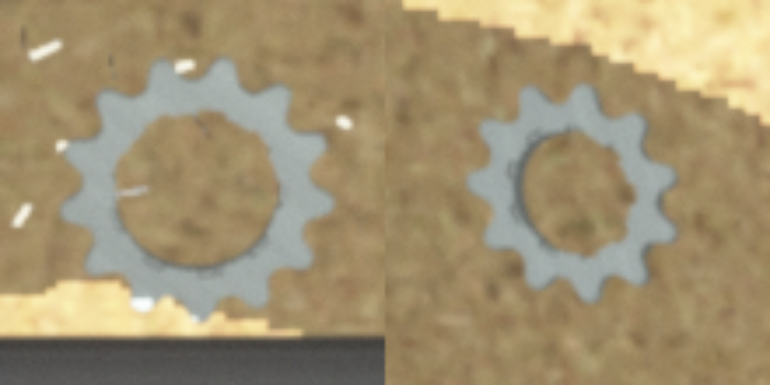

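Left is a 13-tooth silver ring (middle) and right is an 11-tooth one (small). All views put the middle one at about (636.2, -119.6).

```bash
python3 -m jog '{"jaw":[90,90,90,90,90,90],"slide":[[-0.1,-0.02,0.8],[0,0,0.8],[0,0,0.5],[0,0,0],[0,0,0],[0,0,0]],"spin":[0,0,0,0,0,0]}' 15
python3 -c "
from h import *
for i in range(2):goto((636.2,-119.6,2.2),90);env.grab_frame('top')"
```

```text
time_s: 12.9
ee_pos: [636.5, -120.1, 22.9]
ee_rot: [179.8, 0.0, 89.9]
force: [-0.7, 1.3, -0.2]
gripper_width: 89.9
gripper_force: 0.0
slide [ 0.02 -0.01  0.69] pos [ 636.5 -120.1   22.9] rot [179.8   0.   89.9] t 12.9 spin -0.02
slide [ 0.02 -0.01  0.68] pos [ 636.3 -120.1   22.7] rot [179.8   0.   89.9] t 12.9 spin -0.02
```

```bash
python3 -m jog '{"jaw":[90,90,90,52,52,52,52,52,52,52],"slide":[[0.02,0,0.4],[0,0,0.28],[0,0,0],[0,0,0],[0,0,0],[0,0,0],[0,0,0],[0,0,0],[0,0,-0.3],[0,0,-0.7]],"spin":[0,0,0,0,0,0,0,0,0,0]}' 15
python3 -m jog '{"jaw":[52,52,52,52,52,52,52,52,52,52],"slide":[[0,0,-1],[0,0,-1],[0,0,-1],[0.8,-0.25,-1],[0.8,-0.25,0],[0.8,-0.25,0],[0.8,-0.25,0],[0.8,-0.25,0],[0.7,-0.25,0],[0,0,0]],"spin":[0,0,0,0,0,0,0,0,0,0]}' 15
python3 - <<'E'
from h import *
import pickle
env.grab_frame('top');s=env.state();c,im=snap('wrist','w8');pickle.dump(c,open('w8.pkl','wb'))
ee=s["ee_pos"];print(ee)
held(c,im,ee,17.3)
u,v=pix(c,(593.7,100.4,30)).astype(int);print(u,v,dark(im,c,u,v,26,165,30),dark(im,c,u,v,26,150,30))
cv2.imwrite("pics/c6.png",cv2.resize(im[60:280,200:440],None,fx=2.5,fy=2.5))
E
```

```text
time_s: 14.0
ee_pos: [633.1, -118.9, 29.1]
ee_rot: [-179.7, -0.1, 89.9]
force: [-0.6, -0.3, -0.1]
gripper_width: 57.4
gripper_force: 15.0
time_s: 15.0
ee_pos: [589.1, 24.0, 151.0]
ee_rot: [-179.9, -0.0, 90.0]
force: [0.1, -1.1, -0.0]
gripper_width: 57.9
gripper_force: 15.0
[589.86129151  22.65943048 151.01238599]
49 bore centre-TCP [-0.8  0.1] res 3.78
320 135 (array([320.53971291, 135.34483147]), (35.580772399902344, 35.896629333496094), array([593.65256209, 100.20555523,  30.        ])) (array([320.65057564, 136.72254944]), (32.229549407958984, 35.57148361206055), array([593.74639078,  99.13754958,  30.        ]))
```

View pics/c6.png

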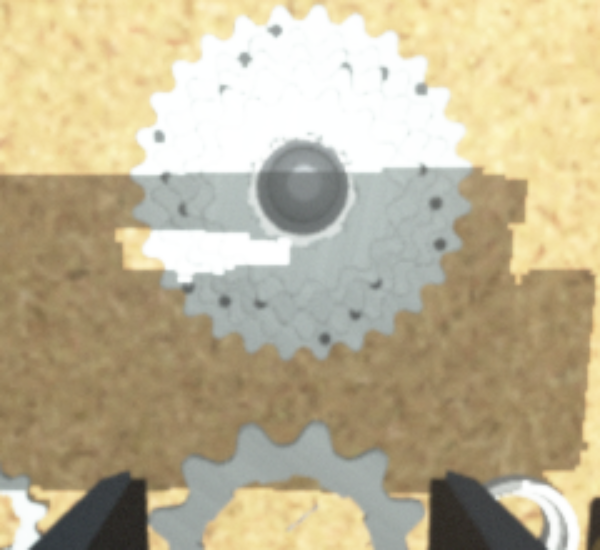

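c6: the large sprocket's plate surrounds the sleeve (320,135), flat and concentric. The held middle sprocket is at the bottom, with its bore top near (318,255). I'll refine its offset.

```bash
python3 - <<'E'
from h import *
import pickle
c=pickle.load(open('w8.pkl','rb'));im=cv2.imread('pics/w8.png');ee=np.array([589.7,23,151.])
print(pix(c,ee+[0,17.3,3.5]),pix(c,ee+[0,29.5,3.5]))
h=cv2.cvtColor(im,cv2.COLOR_BGR2HSV);m=(h[:,:,1]<40)
for u in range(282,360,6):
    col=m[215:285,u];print(u,[215+i for i in range(1,70) if col[i]!=col[i-1]])
E
```

```text
[315.81485588 249.58820777] [315.84026886 225.59690895]
282 [243, 270]
288 [245, 264]
294 [239, 256]
300 [229, 253]
306 [234, 253]
312 [238, 252]
318 [236, 250]
324 [229, 251]
330 [230, 256]
336 [242, 259]
342 [243, 261]
348 [240, 276]
354 [242, 248, 257]
```

```bash
python3 -m jog '{"jaw":[52,52,52,52,52,52,52,52],"slide":[[0.87,0.16,0],[0.86,0,0],[0.86,0,0],[0,0,0.8],[0,0,0.8],[0,0,0.7],[0,0,0],[0,0,0]],"spin":[0,0,0,0,0,0,0,0]}' 15
python3 -c "
from h import *
for i in range(3):
  goto((594.4,100.6,29.7),90);env.grab_frame('top')"
```

```text
time_s: 15.9
ee_pos: [596.0, 98.7, 81.9]
ee_rot: [-180.0, 0.0, 89.8]
force: [0.1, 0.1, -0.3]
gripper_width: 57.4
gripper_force: 15.0
slide [ 0.06 -0.05  1.74] pos [596.   98.7  81.9] rot [-180.     0.    89.8] t 15.9 spin -0.02
slide [ 0.06 -0.07  1.76] pos [596.5  98.9  82.6] rot [179.9   0.   89.8] t 15.9 spin -0.02
slide [ 0.05 -0.08  1.78] pos [596.7  99.1  83. ] rot [179.9  -0.   89.8] t 16.0 spin -0.02
```

```bash
python3 -m jog '{"jaw":[52,52,52,52,52,52,52],"slide":[[0.04,-0.04,0.5],[0,0,0.4],[0,0,0.4],[0,0,0.3],[0,0,0],[0,0,0],[0,0,0]],"spin":[0,0,0,0,0,0,0]}' 15
python3 -c "
from h import *
for i in range(3):
  goto((594.4,100.6,29.7),90);env.grab_frame('top')"
```

```text
time_s: 16.75
ee_pos: [594.8, 100.8, 34.1]
ee_rot: [179.9, -0.0, 89.9]
force: [0.8, -0.6, -0.1]
gripper_width: 57.7
gripper_force: 15.0
slide [-0.01 -0.01  0.15] pos [594.8 100.8  34.1] rot [179.9  -0.   89.9] t 16.8 spin -0.02
slide [-0.01 -0.01  0.15] pos [594.7 100.8  34.2] rot [179.9  -0.   89.9] t 16.8 spin -0.02
slide [-0.01 -0.01  0.15] pos [594.7 100.8  34.2] rot [179.9  -0.   89.9] t 16.9 spin -0.02
```

```bash
python3 -m jog '{"jaw":[52,52,70,70,70,70,70,70],"slide":[[0,0,0.15],[0,0,0],[0,0,0],[0,0,0],[0,0,0],[0,0,-0.5],[0,0,-1],[0,0,-1]],"spin":[0,0,0,0,0,0,0,0]}' 15
python3 -m jog '{"jaw":[66,66,66,66,66,66,66,66,66],"slide":[[0,0,-1],[-0.8,-0.8,0],[-0.8,-0.8,0],[-0.8,-0.8,0],[-0.8,-0.8,0],[-0.8,-0.8,0],[-0.1,-0.1,0],[0,0,0],[0,0,0]],"spin":[0,0,0,0,0,0,0,0,0]}' 15
python3 - <<'E'
from h import *
import pickle
env.grab_frame('top');env.grab_frame('top');goto((472.8,-21.5,2.2),90)
c,im=snap('wrist','w9')
u,v=pix(c,(472.8,-21.5,5)).astype(int)
o,r,q=ring(im,u,v,48,40);print((u,v),o,r,q,plane(c,o,5)[0],q and plane(c,q[0],4)[0])
c6=pickle.load(open('w6.pkl','rb'));i6=cv2.imread('pics/w6.png')
o6,_,q6=ring(i6,122,113,42,40);print(two(c,o,c6,o6),two(c,q[0],c6,q6[0]))
u,v=pix(c,(593.7,100.4,30)).astype(int);print("cluster at",u,v)
cv2.imwrite("pics/w9s.png",im)
E
```

```text
time_s: 17.7
ee_pos: [593.8, 100.6, 104.5]
ee_rot: [-179.9, 0.0, 89.9]
force: [0.6, -0.5, 0.1]
gripper_width: 70.0
gripper_force: 0.0
time_s: 18.6
ee_pos: [472.1, -21.6, 134.5]
ee_rot: [179.9, -0.0, 89.9]
force: [-0.2, -0.2, -0.1]
gripper_width: 66.0
gripper_force: 0.0
slide [-0.    0.02  4.4 ] pos [472.  -21.4 134.2] rot [180.   -0.   89.9] t 18.7 spin -0.01
(np.int64(316), np.int64(227)) [316.1772995  227.26172638] 28.36555290222168 (array([316.04058838, 227.20921326]), 33.05557632446289) [472.56520722 -21.30464249   5.        ] [472.4482963  -21.47492959   4.        ]
(array([472.51627432, -21.53701774,   4.34672042]), np.float64(0.20392234196719752)) (array([472.44659738, -21.75713626,   2.75179556]), np.float64(0.02372979123392583))
cluster at 482 71
```

View pics/w9s.png

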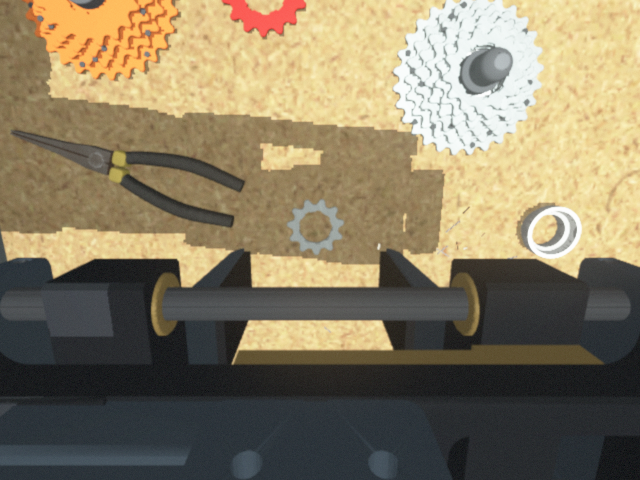

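w9: the small sprocket is at (316,227) and the pliers' tip at (233,220), clear of the left finger's path. The cluster at (470,75) carries its parts. Small is at (472.5, -21.6).

```bash
python3 -m jog '{"jaw":[66,66,66,66,66,66,66,66],"slide":[[0,0.01,0.9],[0,0,0.9],[0,0,0.9],[0,0,0.6],[0,0,0.4],[0,0,0],[0,0,0],[0,0,0]],"spin":[0,0,0,0,0,0,0,0]}' 15
python3 -c "
from h import *
for i in range(2):
  goto((472.5,-21.6,2.2),90);env.grab_frame('top')"
```

```text
time_s: 19.55
ee_pos: [472.2, -21.9, 23.8]
ee_rot: [179.9, 0.0, 89.9]
force: [0.2, 0.7, 0.3]
gripper_width: 65.7
gripper_force: 0.0
slide [0.01 0.01 0.72] pos [472.2 -21.9  23.8] rot [179.9   0.   89.9] t 19.6 spin -0.01
slide [0.01 0.01 0.72] pos [472.1 -21.9  23.9] rot [179.9   0.   89.9] t 19.6 spin -0.01
```

```bash
python3 -m jog '{"jaw":[66,66,66,44,44,44,44,44,44,44],"slide":[[0.01,0.01,0.4],[0,0,0.32],[0,0,0],[0,0,0],[0,0,0],[0,0,0],[0,0,0],[0,0,0],[0,0,-0.3],[0,0,-0.7]],"spin":[0,0,0,0,0,0,0,0,0,0]}' 15
python3 -m jog '{"jaw":[44,44,44,44,44,44,44,44,44,44],"slide":[[0,0,-1],[0,0,-1],[0,0,-1],[0.3,0.8,-1],[0.3,0.8,0],[0.3,0.8,0],[0.3,0.8,0],[0.2,0.8,0],[0,0,0],[0,0,0]],"spin":[0,0,0,0,0,0,0,0,0,0]}' 15
python3 - <<'E'
from h import *
import pickle
env.grab_frame('top');s=env.state();c,im=snap('wrist','w10');pickle.dump(c,open('w10.pkl','wb'))
ee=s["ee_pos"];print(ee, s["ee_rot"])
u,v=pix(c,(593.7,100.4,30)).astype(int);print(u,v,dark(im,c,u,v,26,165,30),dark(im,c,u,v,26,150,30))
print(pix(c,ee+[0,14,3.5]),pix(c,ee+[0,25.5,3.5]))
h=cv2.cvtColor(im,cv2.COLOR_BGR2HSV);m=(h[:,:,1]<40)
for u in range(270,366,6):
    col=m[215:285,u];print(u,[215+i for i in range(1,70) if col[i]!=col[i-1]],end=' ')
cv2.imwrite("pics/c7.png",cv2.resize(im[60:290,200:440],None,fx=2.5,fy=2.5))
E
```

```text
time_s: 20.65
ee_pos: [470.1, -21.6, 31.1]
ee_rot: [-179.8, -0.0, 89.9]
force: [0.5, 0.8, 0.1]
gripper_width: 49.3
gripper_force: 15.0
time_s: 21.65
ee_pos: [591.1, 20.0, 151.5]
ee_rot: [-179.9, 0.0, 89.9]
force: [-0.9, 0.6, -1.2]
gripper_width: 49.6
gripper_force: 15.0
[590.6375789   19.88838464 151.53068265] [-1.79919333e+02  1.48443429e-02  8.98768249e+01]
319 131 (array([319.62598801, 131.86668777]), (35.39982604980469, 36.04652786254883), array([593.69581636, 100.16331226,  30.        ])) (array([319.56607437, 133.37842178]), (31.90618896484375, 35.13602066040039), array([593.64933548,  98.9945884 ,  30.        ]))
[316.09970579 256.61426979] [316.07947366 234.24158345]
270 [271, 281] 276 [250, 257, 269] 282 [249] 288 [251, 269] 294 [248, 264] 300 [234, 256] 306 [238, 256] 312 [242, 255] 318 [241, 253] 324 [234, 254] 330 [235, 259] 336 [248, 261] 342 [248, 275] 348 [246] 354 [267, 283] 360 [268, 278]
```

View pics/c7.png

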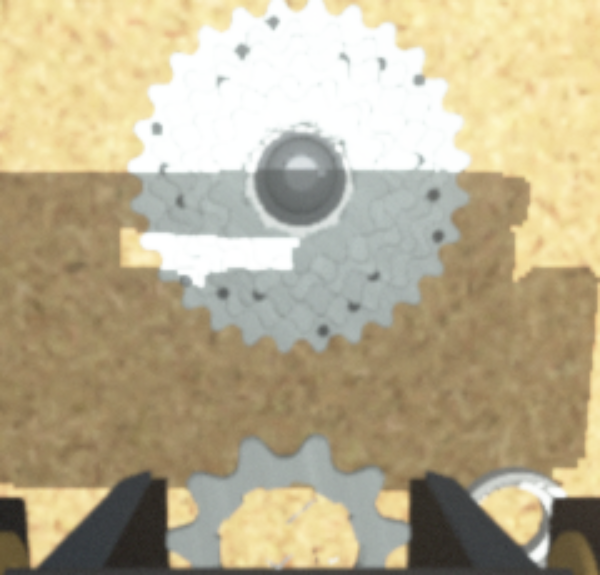

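c7: middle and large look concentric round the sleeve (319,132). The held small sprocket's bore centre is column ~315.6 with its top edge at row ~254, an offset of about (0, +0.7) mm.

```bash
python3 -m jog '{"jaw":[44,44,44,44,44,44,44,44,44],"slide":[[0.9,0.1,0],[0.9,0,0],[0.85,0,0],[0,0,0.8],[0,0,0.8],[0,0,0.6],[0,0,0],[0,0,0],[0,0,0]],"spin":[0,0,0,0,0,0,0,0,0]}' 15
python3 -c "
from h import *
for i in range(4):
  goto((593.9,99.6,35.2),90);env.grab_frame('top')"
```

```text
time_s: 22.65
ee_pos: [595.5, 99.4, 87.0]
ee_rot: [179.9, -0.0, 89.9]
force: [0.1, -0.6, 0.1]
gripper_width: 49.2
gripper_force: 15.0
slide [ 0.01 -0.06  1.73] pos [595.5  99.4  87. ] rot [179.9  -0.   89.9] t 22.6 spin -0.02
slide [ 0.   -0.06  1.73] pos [595.6  99.4  87. ] rot [179.8  -0.   89.9] t 22.7 spin -0.02
slide [ 0.   -0.06  1.72] pos [595.5  99.5  86.9] rot [179.9  -0.   89.9] t 22.8 spin -0.02
slide [ 0.   -0.05  1.72] pos [595.4  99.5  86.7] rot [179.9  -0.   89.9] t 22.8 spin -0.02
```

```bash
python3 -m jog '{"jaw":[44,44,44,44,44,44,44],"slide":[[0,-0.04,0.5],[0,0,0.4],[0,0,0.4],[0,0,0.25],[0,0,0],[0,0,0],[0,0,0]],"spin":[0,0,0,0,0,0,0]}' 15
python3 -c "
from h import *
for i in range(3):
  goto((593.9,99.6,35.2),90);env.grab_frame('top')"
```

```text
time_s: 23.55
ee_pos: [594.2, 99.6, 39.5]
ee_rot: [179.9, -0.0, 89.9]
force: [0.1, -0.3, -0.8]
gripper_width: 49.6
gripper_force: 15.0
slide [ 0.   -0.01  0.14] pos [594.2  99.6  39.5] rot [179.9  -0.   89.9] t 23.6 spin -0.02
slide [ 0.   -0.01  0.15] pos [594.1  99.6  39.6] rot [179.9  -0.   89.9] t 23.6 spin -0.02
slide [ 0.   -0.01  0.15] pos [594.1  99.6  39.6] rot [179.9  -0.   89.9] t 23.6 spin -0.02
```

```bash
python3 -m jog '{"jaw":[44,44,62,62,62,62,62,62,62],"slide":[[0,0,0.14],[0,0,0],[0,0,0],[0,0,0],[0,0,0],[0,0,-0.5],[0,0,-1],[0,0,-1],[0,0,-1]],"spin":[0,0,0,0,0,0,0,0,0]}' 15
python3 -m jog '{"jaw":[60,60,60,60,60,60,60,60,60,60],"slide":[[-1,-0.36,0],[-1,-0.36,0],[-1,-0.36,0],[-1,-0.36,0],[-1,-0.36,0],[-1,-0.36,0],[-1,-0.36,0],[-1,-0.36,0],[-1,-0.36,0],[-1,-0.36,0]],"spin":[0,0,0,0,0,0,0,0,0,0]}' 15
python3 -c "
from h import *
import pickle
c,im=snap('wrist','w11');pickle.dump(c,open('w11.pkl','wb'))"
python3 -m jog '{"jaw":[60,60,60,60,60,60],"slide":[[-1,-0.4,0],[-1,-0.4,0],[-1,-0.36,0],[0,0,0],[0,0,0],[0,0,0]],"spin":[0,0,0,0,0,0]}' 15
python3 - <<'E'
from h import *
env.grab_frame('top')
c,im=snap('wrist','w12');print(pix(c,(451.5,-291.4,5)))
c0,t=snap('top')
a=cv2.resize(t[150:250,220:350],None,fx=3,fy=3)
cv2.imwrite('pics/c8.png',np.hstack([a,cv2.resize(im,(400,300))]))
goto((451.5,-291.4,60),90)
E
```

```text
time_s: 24.6
ee_pos: [593.4, 99.5, 140.8]
ee_rot: [-180.0, 0.0, 89.9]
force: [-0.3, 0.0, 0.3]
gripper_width: 61.9
gripper_force: 0.0
time_s: 25.6
ee_pos: [484.3, -201.3, 139.9]
ee_rot: [180.0, 0.0, 89.9]
force: [0.2, 0.7, 0.1]
gripper_width: 60.2
gripper_force: 0.0
time_s: 26.25
ee_pos: [450.1, -289.3, 139.8]
ee_rot: [-180.0, -0.0, 89.9]
force: [0.0, 0.3, -0.1]
gripper_width: 60.1
gripper_force: 0.0
[317.09148021 228.53614391]
slide [-0.07  0.04  2.66] pos [ 450.3 -289.2  139.9] rot [-180.   -0.   90.] t 26.4 spin -0.01
```

View pics/c8.png

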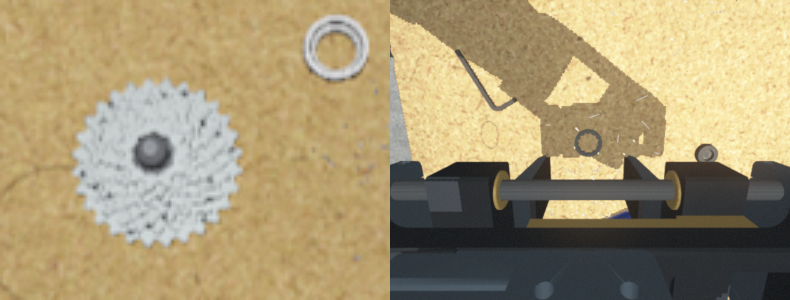

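c8: the stack is concentric on the cluster in the top view. The lockring, a dark plain ring, is at (317,229) in the wrist view. It is the only dark 40 mm ring, since the other plain rings are silver and the cap is solid black. I've used all my picture views, so from here I'll work from numbers only.

```bash
python3 - <<'E'
from h import *
import pickle
c=env.camera_model('wrist');im=cv2.imread('pics/w12.png');c1=pickle.load(open('w11.pkl','rb'));i1=cv2.imread('pics/w11.png')
h=cv2.cvtColor(im,cv2.COLOR_BGR2HSV);print([h[229,x].tolist() for x in range(290,320,3)])
P=[]
for cc,ii in((c,im),(c1,i1)):
    u,v=np.round(pix(cc,(451.5,-291.4,5))).astype(int);print(u,v)
    if not(30<u<610 and 30<v<450):continue
    for sat in(45,60):
        o,r,q=ring(ii,u,v,30,sat);print(o,r,q,plane(cc,o,6)[0])
    P.append((cc,o,q))
if len(P)>1:print(two(*P[0][:2],*P[1][:2]))
E
```

```text
[[20, 95, 155], [20, 98, 159], [36, 13, 97], [30, 11, 93], [19, 87, 141], [18, 94, 166], [18, 93, 168], [19, 98, 167], [19, 98, 161], [19, 100, 158]]
317 228
[317.01006699 230.62304306] 22.915348052978516 (array([317.76553154, 229.59786415]), 34.29888916015625) [ 451.52259535 -293.19229466    6.        ]
[317.20370293 230.98147964] 23.286663055419922 (array([317.84585381, 229.54691124]), 33.41496658325195) [ 451.69654124 -293.52185221    6.        ]
282 318
[280.95762634 305.        ] 33.57902526855469 (array([282.96359634, 325.2659111 ]), 32.17427062988281) [ 451.39743157 -277.4165579     6.        ]
[281.5 305. ] 34.04785919189453 (array([283.05205727, 325.21003342]), 31.238811492919922) [ 451.91004869 -277.41728649    6.        ]
(array([ 449.04807829, -304.68970293,  -49.25033756]), np.float64(6.637591110910114))
```

```bash
python3 -m jog '{"jaw":[60,60,60,60,60,60],"slide":[[-0.1,0.05,0.7],[0.4,0,0.7],[-0.9,0,0.6],[0,0,0],[0,0,0],[0,0,0]],"spin":[0,0,0,0,0,0]}' 15
python3 - <<'E'
from h import *
env.grab_frame('top')
c,im=snap('wrist','w13');u,v=np.round(pix(c,(451.8,-292.4,5))).astype(int);print(u,v)
for sat in(45,60):
    o,r,q=ring(im,u,v,36,sat);print(o,r,q,plane(c,o,6)[0],q and plane(c,q[0],5)[0])
goto((451.8,-292.4,15),90);goto((451.8,-292.4,2.2),90)
E
```

```text
time_s: 27.0
ee_pos: [451.9, -307.7, 80.6]
ee_rot: [179.9, 0.0, 89.9]
force: [-1.1, 0.2, 0.7]
gripper_width: 60.1
gripper_force: 0.0
315 222
[315.22792053 223.41453171] 28.549531936645508 (array([315.74454117, 221.75811386]), 42.03525924682617) [ 451.63353328 -293.01413569    6.        ] [ 452.00819082 -292.00400665    5.        ]
[314.66167831 223.41616821] 28.963016510009766 (array([315.72948456, 221.77671432]), 41.17194366455078) [ 451.22688427 -293.01478905    6.        ] [ 451.99733731 -292.01765038    5.        ]
slide [ 0.52 -0.01  2.19] pos [ 451.9 -307.8   80.8] rot [179.9   0.   89.9] t 27.1 spin -0.01
slide [ 0.52 -0.01  2.62] pos [ 451.9 -307.8   80.8] rot [179.9   0.   89.9] t 27.1 spin -0.01
```

```bash
python3 -m jog '{"jaw":[60,60,60,60,60,60],"slide":[[0.52,0,0.7],[0,0,0.7],[0,0,0.5],[0,0,0],[0,0,0],[0,0,0]],"spin":[0,0,0,0,0,0]}' 15
python3 -c "
from h import *
for i in range(2):
  goto((451.9,-292.3,2.2),90);env.grab_frame('top')"
```

```text
time_s: 27.7
ee_pos: [452.3, -293.0, 24.1]
ee_rot: [179.9, 0.1, 89.9]
force: [-0.1, -0.2, -0.0]
gripper_width: 59.9
gripper_force: 0.0
slide [ 0.02 -0.01  0.73] pos [ 452.3 -293.    24.1] rot [1.799e+02 1.000e-01 8.990e+01] t 27.7 spin -0.02
slide [ 0.03 -0.01  0.73] pos [ 452.2 -293.    24. ] rot [1.799e+02 1.000e-01 8.990e+01] t 27.8 spin -0.02
```

```bash
python3 -m jog '{"jaw":[60,60,60,34,34,34,34,34,34,34],"slide":[[0.02,-0.01,0.4],[0,0,0.33],[0,0,0],[0,0,0],[0,0,0],[0,0,0],[0,0,0],[0,0,0],[0,0,-0.3],[0,0,-0.7]],"spin":[0,0,0,0,0,0,0,0,0,0]}' 15
python3 -m jog '{"jaw":[34,34,34,34,34,34,34,34,34,34],"slide":[[0,0,-1],[0,0,-1],[0,0,-1],[0.8,0.36,-1],[0.8,0.36,0],[0.8,0.36,0],[0.8,0.36,0],[0.8,0.36,0],[0.8,0.36,0],[0.8,0.36,0]],"spin":[0,0,0,0,0,0,0,0,0,0]}' 15
python3 -m jog '{"jaw":[34,34,34,34,34,34,34,34,34],"slide":[[0.8,0.36,0],[0.8,0.36,0],[0.8,0.36,0],[0.8,0.36,0],[0.8,0.36,0],[0.8,0.32,0],[0,0,0],[0,0,0],[0,0,0]],"spin":[0,0,0,0,0,0,0,0,0]}' 15
python3 - <<'E'
from h import *
import pickle
env.grab_frame('top');s=env.state();c,im=snap('wrist','w14');pickle.dump(c,open('w14.pkl','wb'))
ee=s["ee_pos"];print(ee,s["gripper_width"])
u,v=pix(c,(593.7,100.4,34)).astype(int)
for t in(130,150,165):print(u,v,dark(im,c,u,v,28,t,34))
print(disc(im,c,u,v,70,3))
print(pix(c,ee+[0,14,4]),pix(c,ee+[0,20,4]))
h=cv2.cvtColor(im,cv2.COLOR_BGR2HSV);m=(h[:,:,1]<45)&(h[:,:,2]<140)
for u in range(270,366,6):
    col=m[225:290,u];print(u,[225+i for i in range(1,65) if col[i]!=col[i-1]],end=' ')
E
```

```text
time_s: 28.8
ee_pos: [450.0, -291.2, 30.3]
ee_rot: [-179.8, -0.1, 89.9]
force: [0.2, -0.2, 0.2]
gripper_width: 39.7
gripper_force: 15.0
time_s: 29.8
ee_pos: [527.4, -123.1, 151.7]
ee_rot: [180.0, 0.0, 89.9]
force: [0.0, 0.3, -0.3]
gripper_width: 39.7
gripper_force: 15.0
time_s: 30.7
ee_pos: [590.6, 19.0, 151.2]
ee_rot: [-180.0, 0.0, 89.8]
force: [-0.2, -0.5, -1.3]
gripper_width: 39.6
gripper_force: 15.0
[590.58566334  18.81134418 151.14398406] 39.50301597853513
319 129 (array([318.83307838, 133.95291519]), (26.681230545043945, 33.263893127441406), array([593.24112756,  97.26090679,  34.        ]))
319 129 (array([319.14019012, 132.47331619]), (31.009965896606445, 34.23513412475586), array([593.48461396,  98.38794497,  34.        ]))
319 129 (array([319.15643883, 130.1176796 ]), (36.16554641723633, 36.94231414794922), array([593.4970723 , 100.17883073,  34.        ]))
(array([318.93235016, 127.82052612]), 71.3205337524414, array([593.645748  , 103.83663879,   3.        ]))
[315.99558985 256.91297763] [315.97253079 245.30041713]
270 [252, 254, 286] 276 [275] 282 [263] 288 [255, 273, 288] 294 [251, 263, 288] 300 [247, 261, 288] 306 [245, 256, 288] 312 [244, 257, 288] 318 [244, 256, 288] 324 [246, 257, 288] 330 [247, 262, 288] 336 [251, 263, 288] 342 [256, 272, 288] 348 [264] 354 [275] 360 [253, 254, 265, 266, 278, 279, 286]
```

```bash
python3 -m jog '{"jaw":[34,34,34,34,34,34,34,34,34],"slide":[[0.9,0.11,0],[0.9,0,0],[0.9,0,0],[0,0,0.8],[0,0,0.7],[0,0,0.5],[0,0,0],[0,0,0],[0,0,0]],"spin":[0,0,0,0,0,0,0,0,0]}' 15
python3 -c "
from h import *
for i in range(4):
  goto((594,99.7,40.7),90);env.grab_frame('top')"
```

```text
time_s: 31.7
ee_pos: [595.3, 100.4, 92.1]
ee_rot: [179.9, -0.0, 89.8]
force: [-0.0, 0.3, -0.3]
gripper_width: 39.7
gripper_force: 15.0
slide [-0.02 -0.05  1.71] pos [595.3 100.4  92.1] rot [179.9  -0.   89.8] t 31.7 spin -0.02
slide [-0.03 -0.05  1.72] pos [595.4 100.5  92.2] rot [179.9  -0.   89.8] t 31.8 spin -0.02
slide [-0.03 -0.05  1.71] pos [595.3 100.6  92.1] rot [179.9  -0.   89.9] t 31.8 spin -0.02
slide [-0.03 -0.04  1.71] pos [595.1 100.6  92. ] rot [179.9  -0.   89.9] t 31.9 spin -0.02
```

```bash
python3 -m jog '{"jaw":[34,34,34,34,34,34,34],"slide":[[-0.02,-0.04,0.5],[0,0,0.4],[0,0,0.4],[0,0,0.25],[0,0,0],[0,0,0],[0,0,0]],"spin":[0,0,0,0,0,0,0]}' 15
python3 -c "
from h import *
for i in range(3):
  goto((594,99.7,40.7),90);env.grab_frame('top')
print(env.state()['force'])"
```

```text
time_s: 32.6
ee_pos: [593.9, 100.2, 44.9]
ee_rot: [179.9, -0.0, 89.9]
force: [0.3, 0.8, -0.6]
gripper_width: 39.5
gripper_force: 15.0
slide [-0.02  0.    0.14] pos [593.9 100.2  44.9] rot [179.9  -0.   89.9] t 32.6 spin -0.02
slide [-0.02  0.    0.14] pos [593.9 100.2  45. ] rot [179.9  -0.   89.9] t 32.6 spin -0.02
slide [-0.02  0.01  0.14] pos [593.8 100.2  45. ] rot [179.9  -0.   89.9] t 32.7 spin -0.02
[ 0.23975187 -0.65138618  0.20202337]
```

Lower, release, retreat, then check heights and centring by two wrist views.

```bash
python3 -m jog '{"jaw":[34,34,56,56,56,56,56,56,56],"slide":[[-0.01,0,0.13],[0,0,0],[0,0,0],[0,0,0],[0,0,0],[0,0,-0.5],[0,0,-1],[0,0,-1],[0,0,-1]],"spin":[0,0,0,0,0,0,0,0,0]}' 15
python3 -m jog '{"jaw":[56,56,56,56,56,56],"slide":[[-1,0,0],[-1,0,0],[0,0,0],[0,0,0],[0,0,0],[0,0,0]],"spin":[0,0,0,0,0,0]}' 15
python3 - <<'E'
from h import *
import pickle
c,im=snap('wrist','w15');pickle.dump(c,open('w15.pkl','wb'))
E
python3 -m jog '{"jaw":[56,56,56,56,56,56],"slide":[[-1,0,0],[-1,0,0],[0,0,0],[0,0,0],[0,0,0],[0,0,0]],"spin":[0,0,0,0,0,0]}' 15
python3 - <<'E'
from h import *
import pickle
env.grab_frame('top')
c2,i2=snap('wrist','w16');c1=pickle.load(open('w15.pkl','rb'));i1=cv2.imread('pics/w15.png')
Q=[]
for c,im in((c1,i1),(c2,i2)):
    u,v=np.round(pix(c,(593.7,100.3,44.5))).astype(int);h=cv2.cvtColor(im,cv2.COLOR_BGR2HSV);print((u,v))
    print("row",h[v,u-40:u+41:3,2].tolist());print("col",h[max(v-40,0):v+41:3,u,2].tolist())
    for t in(120,140,160):
        p=dark(im,c,u,v,38,t,44.5);print(t,p)
    Q.append((c,p[0]))
print(two(*Q[0],*Q[1]))
E
```

```text
time_s: 33.65
ee_pos: [593.2, 99.8, 146.6]
ee_rot: [-180.0, 0.0, 89.9]
force: [0.6, -0.0, 0.0]
gripper_width: 56.0
gripper_force: 0.0
time_s: 34.25
ee_pos: [593.2, 40.7, 145.4]
ee_rot: [-180.0, -0.0, 89.9]
force: [0.6, 0.2, 0.1]
gripper_width: 55.8
gripper_force: 0.0
time_s: 34.9
ee_pos: [593.1, -19.1, 145.5]
ee_rot: [180.0, -0.0, 89.9]
force: [0.8, 1.1, -0.7]
gripper_width: 55.8
gripper_force: 0.0
(np.int64(316), np.int64(159))
row [255, 255, 251, 253, 252, 169, 165, 232, 165, 120, 128, 141, 158, 134, 135, 134, 122, 115, 109, 106, 104, 106, 183, 184, 183, 179, 185]
col [253, 254, 255, 255, 250, 117, 113, 113, 118, 116, 114, 133, 135, 136, 136, 132, 110, 107, 103, 146, 100, 103, 102, 183, 166, 174, 174]
120 (array([314.68606949, 159.69104385]), (50.61398696899414, 51.56071090698242), array([592.36331352,  99.61996404,  44.5       ]))
140 (array([314.72397995, 159.5681839 ]), (51.43544006347656, 52.866050720214844), array([592.39226024,  99.71139203,  44.5       ]))
160 (array([314.70868683, 159.66218948]), (52.52710723876953, 53.98270034790039), array([592.38055486,  99.64142989,  44.5       ]))
(np.int64(317), np.int64(74))
row [254, 255, 251, 254, 170, 166, 177, 163, 147, 143, 152, 166, 218, 222, 221, 189, 157, 150, 121, 149, 157, 158, 252, 242, 250, 254, 254]
col [254, 250, 254, 253, 168, 156, 143, 118, 153, 182, 216, 217, 221, 222, 205, 157, 152, 145, 112, 103, 166, 159, 165, 157, 252, 255, 222]
120 (array([315.52315521,  86.67864227]), (9.093236923217773, 19.518516540527344), array([592.92865871,  91.58469625,  44.5       ]))
140 (array([317.07539749,  77.4126091 ]), (28.757617950439453, 30.58240509033203), array([594.05084625,  97.82920145,  44.5       ]))
160 (array([317.64202499,  70.01359177]), (41.80263137817383, 48.52693176269531), array([594.45361436, 102.76403801,  44.5       ]))
(array([593.37979092,  99.92656733,  58.22151899]), np.float64(1.962315554228075))
```

```bash
python3 - <<'E'
from h import *
import pickle
c1=pickle.load(open('w15.pkl','rb'));i1=cv2.imread('pics/w15.png');c2=env.camera_model('wrist');i2=cv2.imread('pics/w16.png')
a=dark(i1,c1,316,159,38,160,44.5);b=dark(i2,c2,317,74,38,200,44.5);b2=dark(i2,c2,317,74,38,220,44.5)
print(b,b2,two(c1,a[0],c2,b[0]),two(c1,a[0],c2,b2[0]))
print("D",[np.mean(x[1])*-(np.array(c["camera_from_world"])@[593,100,44.5,1])[2]/c["fx"] for c,x in((c1,a),(c2,b))])
t0=cv2.imread('pics/top0.png');_,t=snap('top','t9');c=env.camera_model('top')
d=cv2.absdiff(t0,t).max(2)
for n,(u,v) in dict(tape=(158,170),cup=(332,166),ringB=(383,89),cap=(469,192)).items():print(n,d[v-25:v+25,u-25:u+25].mean().round(1))
E
```

```text
(array([314.91593552,  75.7407341 ]), (53.91060256958008, 60.97090530395508), array([592.50467825,  98.8193882 ,  44.5       ])) (array([314.89510727,  75.74059296]), (54.531063079833984, 61.59527587890625), array([592.48964193,  98.81949413,  44.5       ])) (array([592.43929615,  99.55358547,  40.73954493]), np.float64(0.12772283705966941)) (array([592.4316737 ,  99.55363405,  40.7395928 ]), np.float64(0.1124775349895715))
D [np.float64(40.538737676321766), np.float64(41.42193496675674)]
tape 9.3
cup 97.3
ringB 18.2
cap 9.3
```

```bash
python3 -c "
from workcell import env
print(env.job_done())"
```

```text
the job is handed in; nothing more can be done
None
```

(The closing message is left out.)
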